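# Register a plate in the marking jig and punch it

### The job

Push the aluminium plate lying on the plywood jig until it sits flush against both wooden stops, the long fence and the short end stop, and leave it there. Then pick up the mallet and, with its head, knock the sprung punch down until its point meets the plate; the plate must not be marked before it is seated, and only the mallet may touch the punch. Finally stand the mallet back upright on its rubber mat, let go, and leave the parts tray, the spool and the cups where they are.

Things in the scene. Friction and masses are not known exactly. Their poses are not given: they have to be found in the camera images.
- jig: Marking jig, fixed to the table: plywood bed 240 mm (jig x) by 270 mm (jig y), 12 mm thick. Origin on the table; bed spans jig x -110..130, y -160..110 mm, top at z = 12 mm. Axes: x points across the bed to the long fence, y along the fence to the short end stop, z up. A plate flush against both stops has its centre at jig x = 55, y = 10 mm and its 150 mm edge along the fence.
- fence_face (a point): Long fence: wooden bar along jig y (y -145..105 mm), 14 mm thick, 18 mm above the bed. Point: on its stop face (which faces jig -x, at jig x = 100 mm) at y = 10, at bed height. Axes as the jig's.
- stop_face (a point): End stop: wooden block, jig x 20..90 mm, 14 mm thick, 18 mm above the bed. Point: on its stop face (which faces jig -y, at jig y = 85 mm) at x = 55, at bed height. Axes as the jig's.
- bracket_end (a point): Free end (underside) of the fixed steel arm that holds the punch over the bed, at jig x = 47, y = 45, z = 64 mm. The arm is 26 mm wide, 14 mm thick and runs along jig +x over the fence to a post at x = 122 mm that stands behind the fence and is 34 mm wide.
- blank_center (a point): The loose plate: a plain aluminium rectangle, 90 mm (its x) by 150 mm (its y) by 12 mm thick, 0.3 to 0.6 kg, lying flat on the bed away from both stops and turned up to 0.5 rad from the jig's axes. Too wide to grasp; slides when pushed with 2 to 5 N. Point: its centre, 6 mm above the bed; axes along its edges.
- punch (a joint): Travel of the upright sprung punch (m): 0 = up at rest, grows as it is knocked down, stop at 0.014. Its point meets a seated 12 mm plate at about 0.009. Pushing it needs about 2.5 N at the start and 8 N at 0.009; it springs back.
- punch_top (a point): Centre of the top of the punch's flat round steel head (28 mm across, 10 mm thick), 117 mm above the table when up, over jig x = 70, y = 45 mm.
- mallet_grip (a point): Mallet handle. The loose mallet (0.32 kg, nearly all in the head) stands on its lower striking face on the mat, its wooden handle level: 16 mm wide, 22 mm high, centre line 42 mm above the face, sticking out to mallet -x, end 145 mm from the head's axis. Point: on the centre line 45 mm from the head's axis, a place to grip across. Axes: x to the head, z up.
- mallet_face (a point): Centre of the mallet's lower striking face (44 mm across), 45 mm along mallet +x from and 42 mm below mallet_grip. The head is a grey upright cylinder, 48 mm across, 70 mm tall.
- mat: Black rubber mat fixed to the table, 130 mm square, 4 mm thick; origin at the centre of its underside. The mallet starts near its middle. It may lie left or right of the jig.
- tray: Bystander: loose white divided parts tray 150 x 120 x 40 mm; origin at the centre of its underside. On the other side of the jig from the mat.
- spool: Bystander: loose grey spool standing on end, 64 mm across, 50 mm tall; origin at the centre of its underside. Beside the far end of the jig, left or right.
- cups: Bystander: stack of white cups, 78 mm across, 128 mm tall; origin at the centre of its underside. Beside the far end of the jig, across from the spool.
Mind the look-alikes: they are no part of the job. Of the things like the part that bears blank_center, leave any that is orange; of the rest the larger one is meant.

How it is judged:
By the outcome, as a careful person would: the job done as asked, in the order asked, and still so for the second after the job is handed in, with the robot touching nothing.
It also fails if it takes over 72 s, if anything falls off the work surface, if the arm or the gripper's body presses on something with over 40 N, if the wrist force passes 120 N, or if a joint passes its speed limit or range.

### The arm

A 6-joint arm with a two-finger parallel gripper is mounted at the origin on the work surface. World frame = base frame: x ahead of the robot, y to its left, z up, the work surface at z = 0. Lengths are in m, angles in rad, forces in N, time in s.
With the tool pointing down it reaches from about 0.35 to 0.85 m from the base axis. Payload 8.1 kg.
Tool frame: the origin (TCP) lies between the finger pads; the fingertips stand 25 mm ahead of it and the grasp point (between the pads) lies 6 mm ahead of it (robot.tip_extent is the distance from the TCP to the fingertips, in m); z points along the fingers, y is the direction in which the jaws open and shut (so a half turn about z gives the same grasp; the last joint's range is limited). The gripper opens to 93 mm and grips with 3 to 60 N. Pads are 15 mm wide; open, the fingers measure 128 mm over their backs; the gripper's body (75 mm by 188 mm) begins 65 mm behind the grasp point.
Start: joints at [-1.309, 0.13, 1.488, -0, 1.523, -0.085], TCP at [0.204, -0.564, 0.244] pointing down, gripper open.
Joint ranges: [-2.96, 2.96], [-0.89, 2.26], [0.02, 2.5], [-1.34, 4.48], [0, 2.73], [-2.66, 2.66]. Speed limits (rad/s): [2.39, 2.39, 2.79, 3.14, 3.14, 3.14].

### API

Orientations are given as a rotation vector (axis times angle).
In Python, from plant import robot gives the robot as it stands.
- The arm moves only by the tool drive_tool, never from a script. Its argument "increments" is a list of rows, each a list of 7 numbers: the closure, from 0 (fully open) to 1 (shut), then the shift along the world's x, y, z in units of 25 mm (1.0 is 25 mm), then the turn, a rotation vector about the world's x, y, z in rad. In form: [[gripper, dx, dy, dz, rx, ry, rz], ...]. A call has 1 to 20 rows; each row is the pose to reach, as a shift and turn from the pose commanded when the call began; what a row does not reach only later rows make up. A row lasts 1/12 s, in which the tool goes at most 41.7 mm and 7.16 degrees, less where a joint would pass 70% of its speed; a pose out of reach is approached as far as the arm can. A call with a gripper value outside its range is refused whole. The fingers move at their own pace and stop on an object; "squeeze" is the grip in N (left out, the last holds). Time passes only in rows, so rows that repeat a pose let the fingers close. It gives the time, the measured TCP pose, the force and the opening at its end, in the units of the state.
- robot.read_state(): the state, without advancing time (a new reading comes with each control period).
- robot.read_camera(name): name is "side" or "top"; returns a dict with "image" (384x512x3 uint8, red, green, blue), "fx", "fy", "cx", "cy" (pixels), "T" (4x4, takes a point from camera to world coordinates). Camera axes: x right, y down, z forward; pixel columns grow to the right and rows downward; lengths in m; the calibration is good to about 2 mm. A picture is of the moment at which its call begins. There is no depth.
- robot.close_job(): hands the job in, once; it reports no verdict.
The state is a dict: "t": time; "q": joint angles; "dq": joint speeds; "joint_torque": joint torques, N m; "tool_pos": TCP position; "orientation": TCP orientation; "force": force on the tool from outside, world axes, zero at the start; "wrist_torque": the same for the moment, N m; "opening": finger opening in m.
Only numpy, scipy, OpenCV 4.12 (cv2) and the standard library are available. Lean on these libraries where they do the work, as an engineer would, in place of code of your own. Each camera call takes 0.05 s, during which the arm holds its last target.

## Working session

There is one attempt and no reset: what is moved stays moved. The work goes in short steps, Python scripts to look and compute and a tool call to move; the robot and the scene stay as the last step left them, time stands still between calls to the robot, and variables do not carry over. Pictures are saved under pics/ and viewed, and the job is handed in when it is done.

Besides the shell and the picture viewer there is one more tool, called in YAML: its name, and indented under it one key for each argument. drive_tool: Moves the arm, as the interface text tells. Its arguments: {"type":"object","properties":{"increments":{"type":"array"},"squeeze":{"type":"number"}},"required":["increments"]}

```bash
ls; mkdir -p pics; python3 - <<'E'
from plant import robot
import cv2
s=robot.read_state();print(s)
for n in("top","side"):
    c=robot.read_camera(n);cv2.imwrite(f"pics/{n}0.png",c["image"][:,:,::-1]);print(n,c["fx"],c["fy"],c["cx"],c["cy"],c["T"])
print(robot.tip_extent)
E
```

```text
pics
{'t': 0.0, 'q': array([-1.30940351e+00,  1.31149464e-01,  1.48926247e+00,  3.32610027e-05,
        1.52299331e+00, -8.54044054e-02]), 'dq': array([ 1.15188696e-03,  6.90035838e-05,  1.37035132e-03, -2.40648818e-03,
       -2.32145086e-03,  1.56274862e-03]), 'joint_torque': array([ 2.46352756e-03, -5.59833956e+01, -4.91762424e+01,  7.72557990e-02,
        3.50545195e-02, -1.43649995e-04]), 'tool_pos': array([ 0.20382849, -0.56376974,  0.24260362]), 'orientation': array([-3.09270067e+00, -5.41707544e-01,  1.98118783e-04]), 'force': array([-0.18804857,  0.39139522,  0.53284352]), 'wrist_torque': array([ 0.04227642, -0.00916989,  0.01910646]), 'opening': 0.09299009232585911}
top 428.4045612420638 428.4045612420638 255.1911464383683 196.58467658232553 [[-0.02331101 -0.9913329   0.12928913  0.39622711]
 [-0.99967729  0.02180822 -0.01302726 -0.00416733]
 [ 0.01009479 -0.12955109 -0.99152136  1.15492063]
 [ 0.          0.          0.          1.        ]]
side 472.27592750193554 472.27592750193554 258.82370194054226 194.07264756726863 [[-0.83778509 -0.40349166  0.36784593  0.07292167]
 [-0.54597387  0.62569779 -0.55714883  0.70206946]
 [-0.00535548 -0.66760524 -0.74449618  1.01742923]
 [ 0.          0.          0.          1.        ]]
0.025
```

View pics/top0.png

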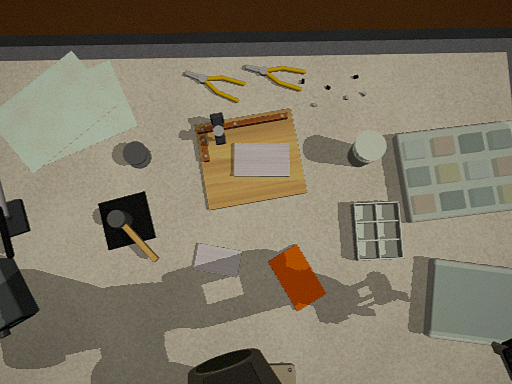

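View pics/side0.png

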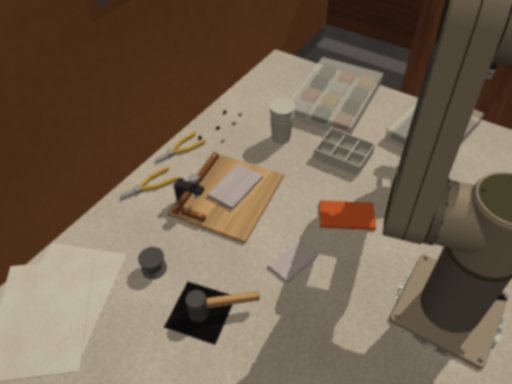

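```bash
cat > h.py <<'E'
import numpy as np,cv2
from plant import robot
def ray(c,u,v,z):
    T=c["T"];d=T[:3,:3]@np.array([(u-c["cx"])/c["fx"],(v-c["cy"])/c["fy"],1]);o=T[:3,3]
    return (o+d*(z-o[2])/d[2])
def proj(c,p):
    T=c["T"];q=T[:3,:3].T@(np.asarray(p,float)-T[:3,3]);return np.array([c["fx"]*q[0]/q[2]+c["cx"],c["fy"]*q[1]/q[2]+c["cy"]])
def crop(c,u0,v0,u1,v1,k,name):
    im=cv2.resize(c["image"][v0:v1,u0:u1,::-1],None,fx=k,fy=k,interpolation=cv2.INTER_CUBIC);cv2.imwrite("pics/"+name,im)
E
python3 - <<'E'
from h import *
c=robot.read_camera("top");crop(c,185,100,315,220,6,"t1.png")
crop(c,90,180,190,280,6,"t2.png")
c=robot.read_camera("side");crop(c,160,140,290,250,6,"s1.png")
crop(c,130,230,270,350,5,"s2.png")
E
```

```text
(no output)
```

View pics/t1.png

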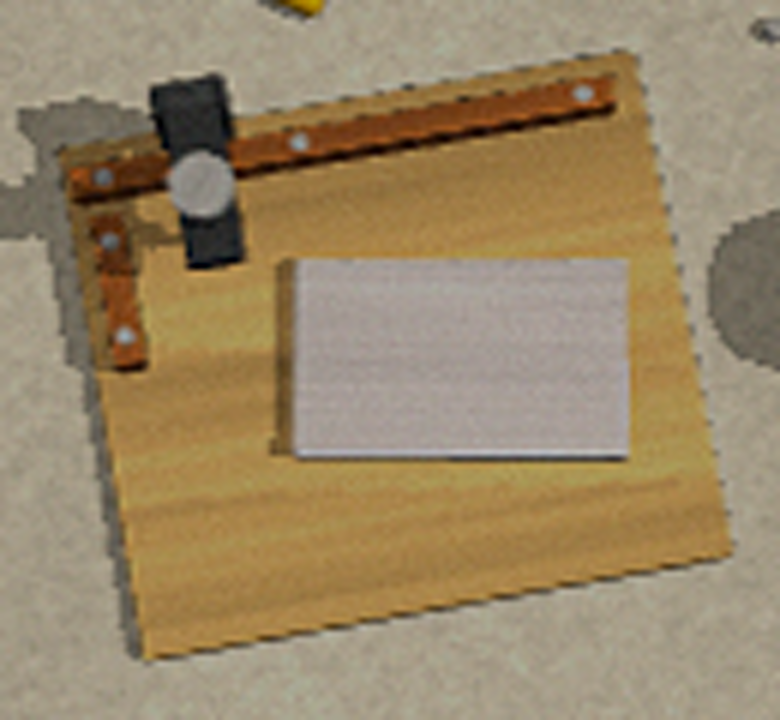

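View pics/t2.png

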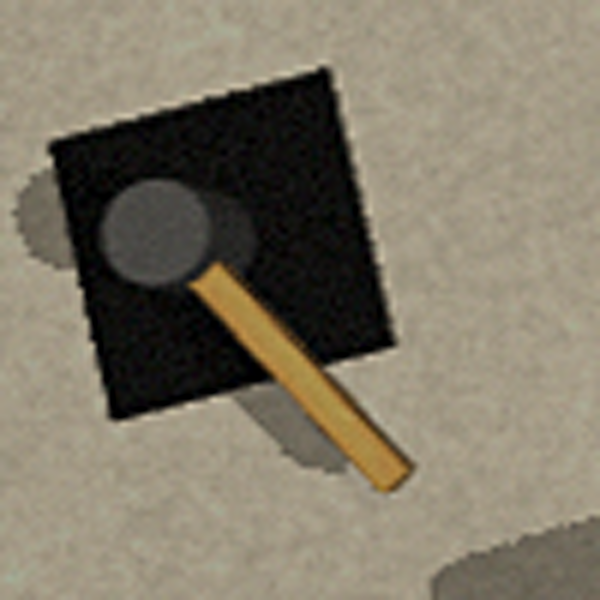

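View pics/s1.png

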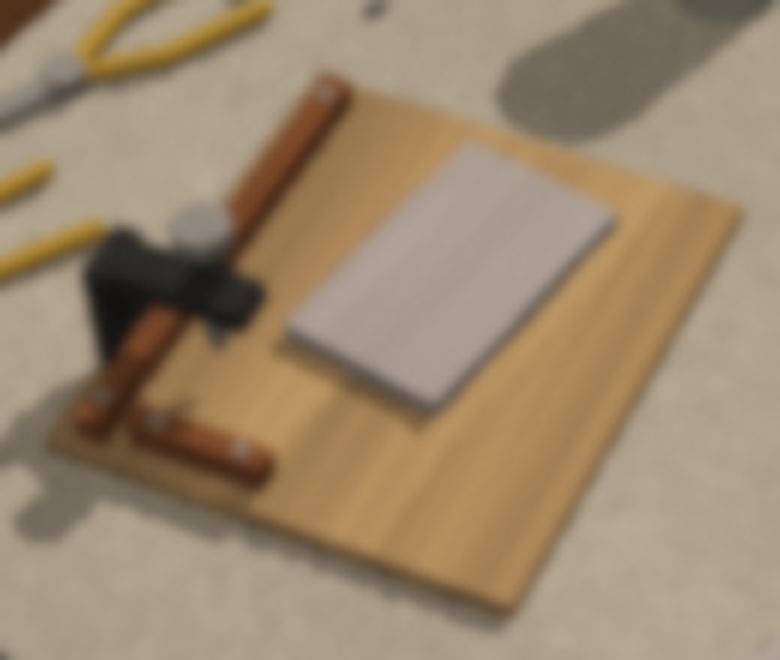

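View pics/s2.png

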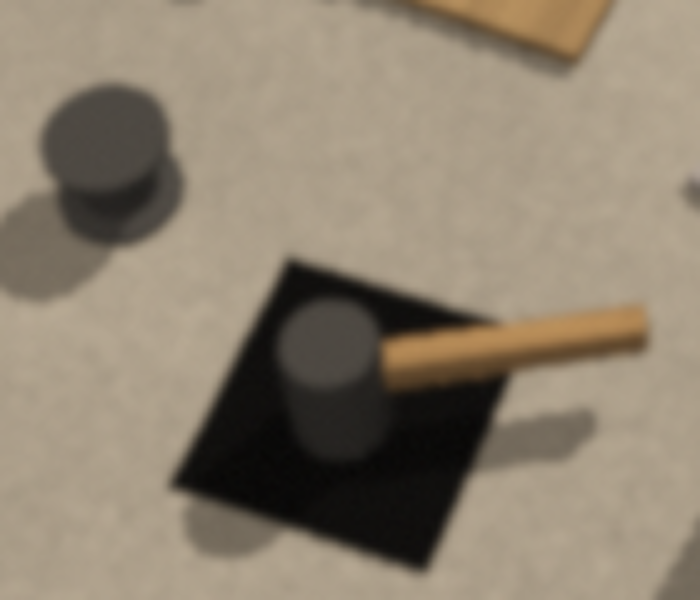

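```bash
cat >> h.py <<'E'
def plate(c,box=(185,100,315,220),z=.024):
    u0,v0,u1,v1=box;k=4
    im=cv2.resize(c["image"][v0:v1,u0:u1],None,fx=k,fy=k,interpolation=cv2.INTER_LINEAR).astype(int)
    sat=im.max(2)-im.min(2)
    m=((sat<45)&(im[...,2]>im[...,1]-2)&(im.max(2)>95)).astype(np.uint8)
    m=cv2.morphologyEx(m,cv2.MORPH_OPEN,np.ones((9,9),np.uint8))
    cs,_=cv2.findContours(m,cv2.RETR_EXTERNAL,cv2.CHAIN_APPROX_NONE)
    best=[]
    for q in cs:
        if cv2.contourArea(q)<300*k: continue
        P=np.array([ray(c,(x+.5)/k-.5+u0,(y+.5)/k-.5+v0,z)[:2] for x,y in q[:,0]],np.float32)
        best.append((cv2.contourArea(q),cv2.minAreaRect(P*1000),cv2.boxPoints(cv2.minAreaRect(P*1000)).round(1)))
    return best,m
E
python3 - <<'E'
from h import *
for n,box in(("top",(185,100,315,220)),("side",(160,140,290,250))):
    c=robot.read_camera(n)
    b,m=plate(c,box)
    for x in b: print(n,x)
    hsv=cv2.cvtColor(c["image"],cv2.COLOR_RGB2HSV)
    u0,v0,u1,v1=box
    s=hsv[v0:v1,u0:u1];im=c["image"][v0:v1,u0:u1].astype(int)
    m=((im[...,0]-im[...,2]>45)).astype(np.uint8)
    q=max(cv2.findContours(m,cv2.RETR_EXTERNAL,cv2.CHAIN_APPROX_NONE)[0],key=cv2.contourArea)
    P=np.array([ray(c,x+u0,y+v0,.012)[:2] for x,y in q[:,0]],np.float32)
    print(n,"bed",cv2.minAreaRect(P*1000)); print(cv2.boxPoints(cv2.minAreaRect(P*1000)).round(1))
T=robot.read_camera("top")
def t(p,z,o=(185,100),k=6): return (ray(T,(p[0]+.5)/k-.5+o[0],(p[1]+.5)/k-.5+o[1],z)*1000).round(1)
print("bedcorners",[t(p,.012) for p in((632,52),(732,552),(145,658),(62,150))])
print("punch",t((201,184),.117),"fence bot edge pts",t((616,112),.030),t((240,172),.030),"stop face top",t((127,240),.03),t((145,365),.03))
print("head top",t((156,232),.074,(90,180)),"handle end",t((400,480),.057,(90,180)),"handle root",t((207,276),.057,(90,180)))
print("mat",[t(p,.004,(90,180)) for p in((330,68),(395,345),(115,418),(52,145))])
E
```

```text
top bed ((651.6543579101562, -7.6786651611328125), (239.37730407714844, 270.0081481933594), 9.011907577514648)
[[ 512.3  106.9]
 [ 554.6 -159.8]
 [ 791.  -122.3]
 [ 748.7  144.4]]
side bed ((648.6255493164062, -6.19921875), (243.0157470703125, 276.02850341796875), 9.051237106323242)
[[ 506.9  111. ]
 [ 550.3 -161.6]
 [ 790.3 -123.4]
 [ 746.9  149.2]]
bedcorners [array([ 789.6, -121. ,   12. ]), array([ 555.8, -158.1,   12. ]), array([513.8, 105.9,  12. ]), array([748.3, 141.7,  12. ])]
punch [700.2  70.8 117. ] fence bot edge pts [ 755.4 -111.    30. ] [730.9  59.4  30. ] stop face top [700.5 110.5  30. ] [643.2 103.   30. ]
head top [489.9 334.6  74. ] handle end [384.2 235.4  57. ] handle root [472.1 318.   57. ]
mat [array([568.4, 279.7,   4. ]), array([443.1, 249.6,   4. ]), array([413.7, 373.1,   4. ]), array([536.1, 403.8,   4. ])]
```

```bash
python3 - <<'E'
from h import *
c=robot.read_camera("top");print(c["image"][160,262],c["image"][160,225],c["image"][215,190])
c=robot.read_camera("side");print(c["image"][190,232],c["image"][220,240],c["image"][240,270])
from scipy.spatial.transform import Rotation as R
print(R.from_rotvec(robot.read_state()["orientation"]).as_matrix().round(3))
E
```

```text
[161 152 146] [156 125  70] [169 160 134]
[167 153 144] [178 141  93] [182 168 146]
[[ 0.94  0.34 -0.  ]
 [ 0.34 -0.94  0.  ]
 [ 0.   -0.   -1.  ]]
```

```bash
cat >> h.py <<'E'
J0=np.array([.6377,.0156]);a=np.radians(9.02);JX=np.array([np.cos(a),np.sin(a)]);JY=np.array([-JX[1],JX[0]])
def w(x,y): return J0+JX*x/1000+JY*y/1000
def j(p): d=np.asarray(p)[:2]-J0; return np.array([d@JX,d@JY])*1000
def plate(c,name="top",z=.024):
    k=4;bed=np.array([proj(c,[*w(x,y),.014]) for x,y in((-105,-155),(98,-155),(98,84),(-105,84))])
    big=cv2.resize(c["image"],None,fx=k,fy=k,interpolation=cv2.INTER_LINEAR).astype(int)
    bm=np.zeros(big.shape[:2],np.uint8);cv2.fillPoly(bm,[np.round((bed+.5)*k-.5).astype(np.int32)],1)
    m=((big[...,0]-big[...,2]<42)&(big.max(2)>110)).astype(np.uint8)&bm
    m=cv2.morphologyEx(m,cv2.MORPH_OPEN,np.ones((7,7),np.uint8))
    q=max(cv2.findContours(m,cv2.RETR_EXTERNAL,cv2.CHAIN_APPROX_NONE)[0],key=cv2.contourArea)
    P=np.array([j(ray(c,(x+.5)/k-.5,(y+.5)/k-.5,z)) for x,y in q[:,0]],np.float32)
    r=cv2.minAreaRect(P);return r,cv2.boxPoints(r).round(1)
E
python3 - <<'E'
from h import *
for n in("top","side"): print(n,*plate(robot.read_camera(n)))
print(robot.read_state()["t"])
E
```

```text
top ((-1.5335540771484375, -53.76502227783203), (150.19277954101562, 90.65428924560547), 79.79473876953125) [[ -59.4 -119.6]
 [  29.8 -135.7]
 [  56.4   12.1]
 [ -32.8   28.2]]
side ((-4.934148788452148, -49.10594940185547), (152.9102325439453, 93.40727996826172), 79.56352233886719) [[ -64.7 -115.8]
 [  27.1 -132.8]
 [  54.8   17.6]
 [ -37.    34.5]]
0.55
```

drive_tool:
  increments:
    - [0.15, 14.48, 20.9, 0, 0, 0, -0.19]
    - [0.15, 14.48, 20.9, 0, 0, 0, -0.19]
    - [0.15, 14.48, 20.9, 0, 0, 0, -0.19]
    - [0.15, 14.48, 20.9, 0, 0, 0, -0.19]
    - [0.15, 14.48, 20.9, 0, 0, 0, -0.19]
    - [0.15, 14.48, 20.9, 0, 0, 0, -0.19]
    - [0.15, 14.48, 20.9, 0, 0, 0, -0.19]
    - [0.15, 14.48, 20.9, 0, 0, 0, -0.19]
    - [0.15, 14.48, 20.9, 0, 0, 0, -0.19]
    - [0.15, 14.48, 20.9, 0, 0, 0, -0.19]
    - [0.15, 14.48, 20.9, 0, 0, 0, -0.19]
    - [0.15, 14.48, 20.9, 0, 0, 0, -0.19]
    - [0.15, 14.48, 20.9, 0, 0, 0, -0.19]
    - [0.15, 14.48, 20.9, 0, 0, 0, -0.19]
    - [0.15, 14.48, 20.9, 0, 0, 0, -0.19]
    - [0.15, 14.48, 20.9, 0, 0, 0, -0.19]
    - [0.15, 14.48, 20.9, 0, 0, 0, -0.19]
    - [0.15, 14.48, 20.9, 0, 0, 0, -0.19]
    - [0.15, 14.48, 20.9, 0, 0, 0, -0.19]
    - [0.15, 14.48, 20.9, 0, 0, 0, -0.19]

```text
t: 2.22
tool_pos: [0.5654, -0.0432, 0.2437]
orientation: [3.132, 0.243, -0.0]
force: [0.8, -0.5, -0.1]
opening: 0.0791
```

```bash
cat >> h.py <<'E'
from scipy.spatial.transform import Rotation as R
def st():
    s=robot.read_state();m=R.from_rotvec(s["orientation"]).as_matrix()
    print("t",round(s["t"],2),"pos",(s["tool_pos"]*1000).round(1),"jig",j(s["tool_pos"]).round(1),"yaw_x",np.degrees(np.arctan2(m[1,0],m[0,0])).round(2),"zax",m[:,2].round(3),"F",s["force"].round(2),"M",s["wrist_torque"].round(2),"open",round(s["opening"],4))
    return s
E
python3 -c "
from h import *
st()"
```

```text
t 2.22 pos [565.4 -43.2 243.7] jig [-80.6 -46.7] yaw_x 8.88 zax [-0. -0. -1.] F [ 0.85 -0.46 -0.15] M [-0.04 -0.02 -0.  ] open 0.0791
```

drive_tool:
  increments:
    - [0.15, 0, 0, -1.5, 0, 0, 0]
    - [0.15, 0, 0, -3, 0, 0, 0]
    - [0.15, 0, 0, -4.5, 0, 0, 0]
    - [0.15, 0, 0, -6, 0, 0, 0]
    - [0.15, 0, 0, -7, 0, 0, 0]
    - [0.15, 0, 0, -7.6, 0, 0, 0]
    - [0.15, 0, 0, -8.0, 0, 0, 0]
    - [0.15, 0, 0, -8.08, 0, 0, 0]
    - [0.15, 0, 0, -8.08, 0, 0, 0]

```text
t: 2.97
tool_pos: [0.5658, -0.0426, 0.0418]
orientation: [3.132, 0.244, -0.0]
force: [0.0, -0.3, 0.6]
opening: 0.0789
```

```bash
python3 -c "
from h import *
st()
c=robot.read_camera('side');crop(c,140,100,290,250,5,'s3.png')"
```

```text
t 2.97 pos [565.8 -42.6  41.8] jig [-80.1 -46.2] yaw_x 8.92 zax [-0. -0. -1.] F [ 0.03 -0.26  0.58] M [ 0.02 -0.03 -0.01] open 0.0789
```

View pics/s3.png

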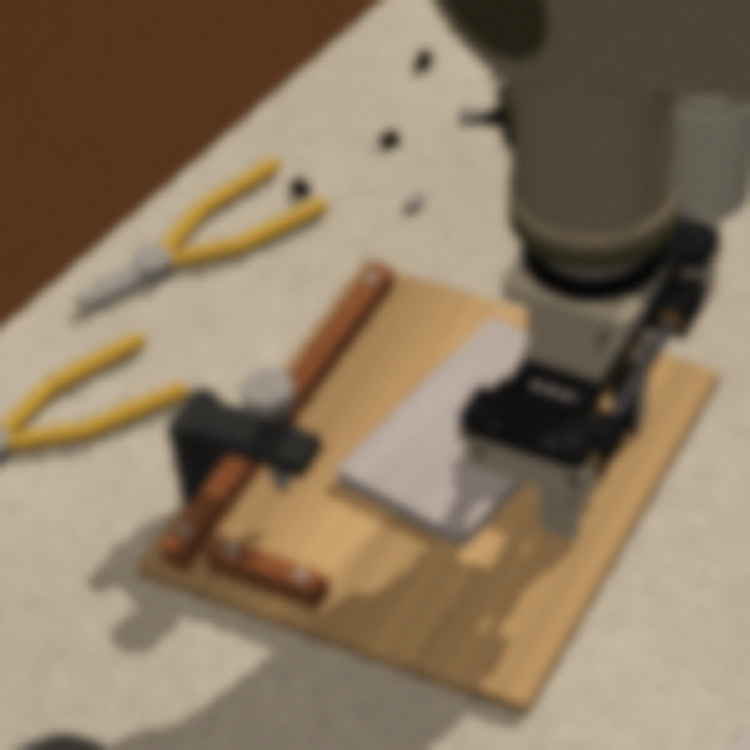

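drive_tool:
  increments:
    - [0.15, 0.3, 0.047, 0, 0, 0, 0]
    - [0.15, 0.55, 0.087, 0, 0, 0, 0]
    - [0.15, 0.7, 0.11, 0, 0, 0, 0]
    - [0.15, 0.85, 0.135, 0, 0, 0, 0]
    - [0.15, 1.0, 0.159, 0, 0, 0, 0]
    - [0.15, 1.15, 0.183, 0, 0, 0, 0]
    - [0.15, 1.3, 0.207, 0, 0, 0, 0]
    - [0.15, 1.45, 0.23, 0, 0, 0, 0]
    - [0.15, 1.6, 0.254, 0, 0, 0, 0]
    - [0.15, 1.75, 0.278, 0, 0, 0, 0]
    - [0.15, 1.9, 0.302, 0, 0, 0, 0]
    - [0.15, 2.05, 0.325, 0, 0, 0, 0]
    - [0.15, 2.2, 0.349, 0, 0, 0, 0]
    - [0.15, 2.35, 0.373, 0, 0, 0, 0]
    - [0.15, 2.5, 0.397, 0, 0, 0, 0]
    - [0.15, 2.65, 0.421, 0, 0, 0, 0]

```text
t: 4.35
tool_pos: [0.6322, -0.0308, 0.0414]
orientation: [-3.131, -0.246, 0.001]
force: [-5.0, -1.3, 4.0]
opening: 0.079
```

```bash
python3 -c "
from h import *
st()
c=robot.read_camera('side');crop(c,140,100,290,250,5,'s4.png')
c=robot.read_camera('top');crop(c,185,100,315,220,6,'t4.png')"
```

```text
t 4.35 pos [632.2 -30.8  41.4] jig [-12.7 -45. ] yaw_x 9.0 zax [-0.001  0.001 -1.   ] F [-4.96 -1.29  3.98] M [-0.15  0.9  -0.  ] open 0.079
```

View pics/s4.png

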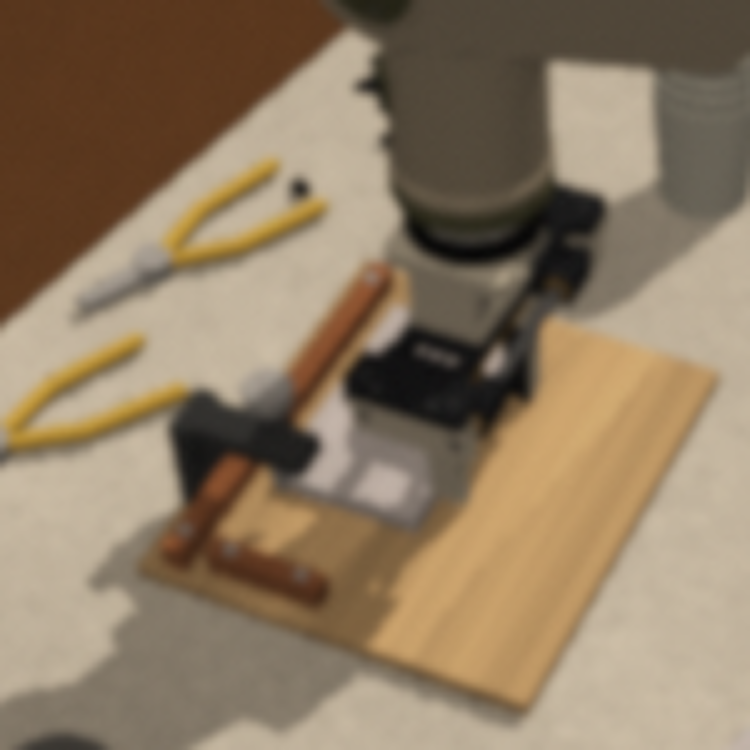

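View pics/t4.png

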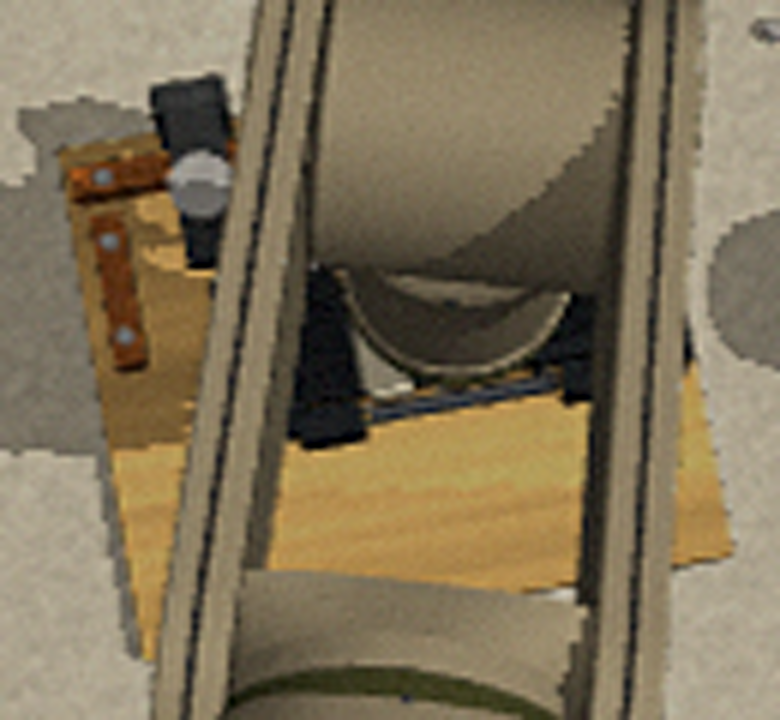

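drive_tool:
  increments:
    - [0.15, 0.15, 0.024, 0, 0, 0, 0]
    - [0.15, 0.28, 0.044, 0, 0, 0, 0]
    - [0.15, 0.38, 0.06, 0, 0, 0, 0]
    - [0.15, 0.45, 0.071, 0, 0, 0, 0]
    - [0.15, 0.5, 0.079, 0, 0, 0, 0]
    - [0.15, 0.54, 0.086, 0, 0, 0, 0]
    - [0.15, 0.58, 0.092, 0, 0, 0, 0]

```text
t: 5.03
tool_pos: [0.645, -0.0291, 0.0413]
orientation: [-3.132, -0.246, 0.007]
force: [-15.7, -1.2, 9.9]
opening: 0.0787
```

```bash
python3 -c "
from h import *
st()"
```

```text
t 5.03 pos [645.  -29.1  41.3] jig [  0.2 -45.3] yaw_x 8.98 zax [-0.004 -0.    -1.   ] F [-15.66  -1.25   9.86] M [-0.3   2.72 -0.07] open 0.0787
```

drive_tool:
  increments:
    - [0.15, -0.3, -0.05, 0, 0, 0, 0]
    - [0.15, -0.6, -0.1, 0, 0, 0, 0]
    - [0.15, -0.6, -0.1, 1.2, 0, 0, 0]
    - [0.4, -0.6, -0.1, 2.4, 0, 0, 0]
    - [0.6, -0.6, -0.5, 3.2, 0, 0, 0.12]
    - [0.6, -0.4, -1.1, 3.5, 0, 0, 0.24]
    - [0.6, -0.1, -1.7, 3.5, 0, 0, 0.36]
    - [0.6, 0.3, -2.3, 3.5, 0, 0, 0.48]
    - [0.6, 0.8, -2.9, 3.5, 0, 0, 0.6]
    - [0.6, 1.3, -3.5, 3.5, 0, 0, 0.72]
    - [0.6, 1.8, -4.1, 3.5, 0, 0, 0.84]
    - [0.6, 2.3, -4.6, 3.5, 0, 0, 0.96]
    - [0.6, 2.81, -4.6, 3.5, 0, 0, 1.08]
    - [0.6, 2.81, -4.6, 3.5, 0, 0, 1.2]
    - [0.6, 2.81, -4.6, 3.5, 0, 0, 1.32]
    - [0.6, 2.81, -4.6, 3.5, 0, 0, 1.44]
    - [0.6, 2.81, -4.6, 3.5, 0, 0, 1.571]
    - [0.6, 2.81, -4.6, 3.5, 0, 0, 1.571]

```text
t: 6.53
tool_pos: [0.7171, -0.1441, 0.1293]
orientation: [2.033, 2.394, 0.001]
force: [0.5, -0.8, -0.2]
opening: 0.0373
```

```bash
python3 -c "
from h import *
st()
c=robot.read_camera('side');crop(c,140,100,290,250,5,'s5.png')
print(plate(c))"
```

```text
t 6.53 pos [ 717.1 -144.1  129.3] jig [  53.4 -170.2] yaw_x 99.34 zax [ 0.001 -0.    -1.   ] F [ 0.45 -0.79 -0.16] M [-0.03 -0.12 -0.01] open 0.0373
(((49.02259826660156, -40.830604553222656), (87.88988494873047, 156.46873474121094), 0.12070707976818085), array([[   4.9,   37.3],
       [   5.2, -119.2],
       [  93.1, -119. ],
       [  92.8,   37.5]], dtype=float32))
```

View pics/s5.png

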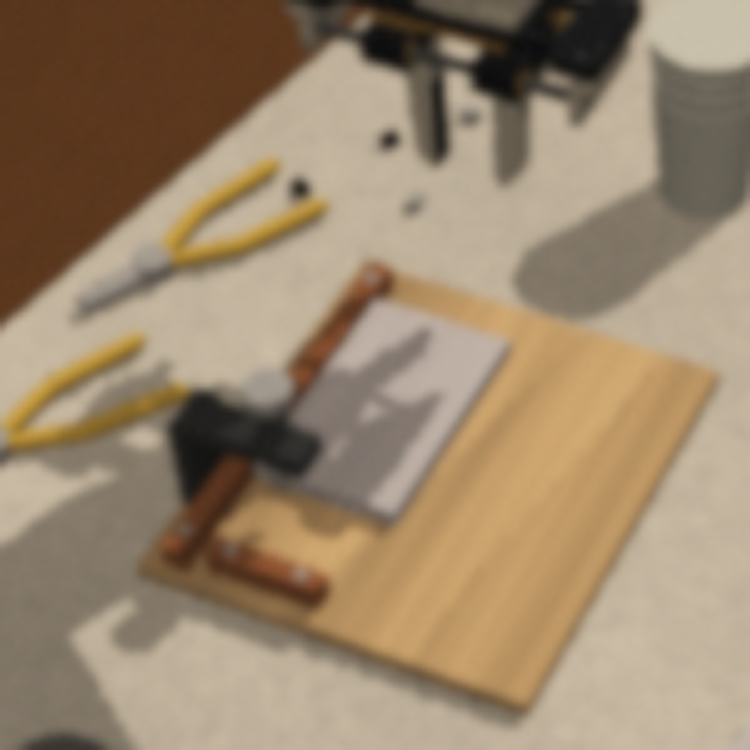

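drive_tool:
  increments:
    - [0.6, 0, 0, -1.2, 0, 0, 0]
    - [0.6, 0, 0, -2.4, 0, 0, 0]
    - [0.6, 0, 0, -3.2, 0, 0, 0]
    - [0.6, 0, 0, -3.5, 0, 0, 0]
    - [0.6, -0.05, 0.3, -3.51, 0, 0, 0]
    - [0.6, -0.11, 0.7, -3.51, 0, 0, 0]
    - [0.6, -0.16, 1.0, -3.51, 0, 0, 0]
    - [0.6, -0.19, 1.2, -3.51, 0, 0, 0]
    - [0.6, -0.22, 1.4, -3.51, 0, 0, 0]
    - [0.6, -0.25, 1.6, -3.51, 0, 0, 0]
    - [0.6, -0.28, 1.8, -3.51, 0, 0, 0]
    - [0.6, -0.32, 2.0, -3.51, 0, 0, 0]
    - [0.6, -0.35, 2.2, -3.51, 0, 0, 0]
    - [0.6, -0.38, 2.4, -3.51, 0, 0, 0]
    - [0.6, -0.41, 2.6, -3.51, 0, 0, 0]
    - [0.6, -0.44, 2.8, -3.51, 0, 0, 0]
    - [0.6, -0.48, 3.0, -3.51, 0, 0, 0]
    - [0.6, -0.51, 3.2, -3.51, 0, 0, 0]
    - [0.6, -0.52, 3.3, -3.51, 0, 0, 0]

```text
t: 8.17
tool_pos: [0.7048, -0.0618, 0.0426]
orientation: [2.039, 2.387, 0.001]
force: [1.0, -4.9, 4.3]
opening: 0.037
```

```bash
python3 -c "
from h import *
st()
c=robot.read_camera('side');crop(c,140,100,290,250,5,'s6.png')"
```

```text
t 8.17 pos [704.8 -61.8  42.6] jig [ 54.1 -86.9] yaw_x 98.98 zax [ 0.002 -0.001 -1.   ] F [ 1.04 -4.89  4.25] M [-0.97 -0.26  0.05] open 0.037
```

View pics/s6.png

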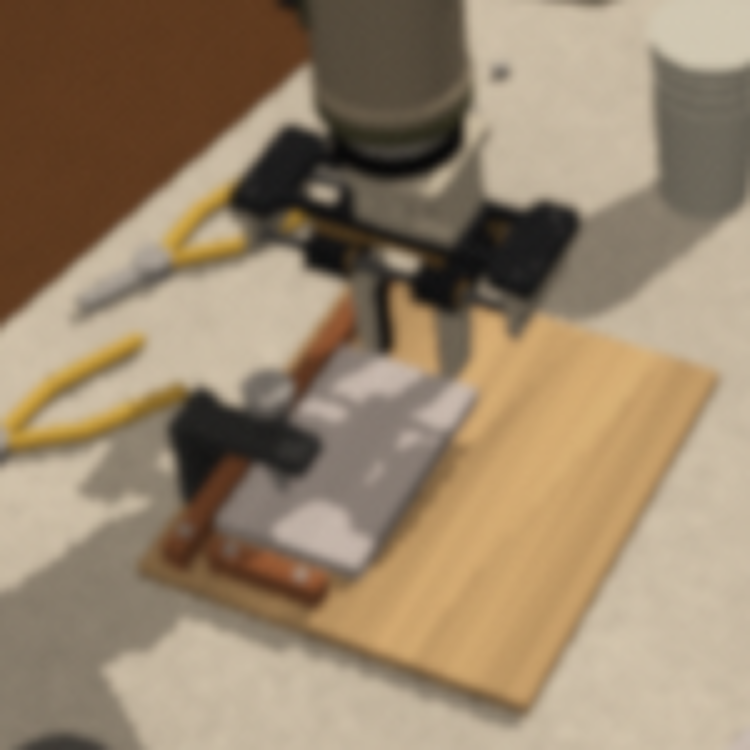

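drive_tool:
  increments:
    - [0.6, -0.02, 0.15, 0, 0, 0, 0]
    - [0.6, -0.04, 0.27, 0, 0, 0, 0]
    - [0.6, -0.06, 0.36, 0, 0, 0, 0]
    - [0.6, -0.07, 0.42, 0, 0, 0, 0]
    - [0.6, -0.07, 0.46, 0, 0, 0, 0]
    - [0.6, -0.08, 0.48, 0, 0, 0, 0]

```text
t: 8.72
tool_pos: [0.7025, -0.0501, 0.0421]
orientation: [2.04, 2.387, 0.0]
force: [1.3, -5.0, 4.1]
opening: 0.0372
```

```bash
python3 -c "
from h import *
st()"
```

```text
t 8.72 pos [702.5 -50.1  42.1] jig [ 53.7 -75.1] yaw_x 98.97 zax [ 0.001 -0.001 -1.   ] F [ 1.34 -5.05  4.09] M [-0.88 -0.41 -0.03] open 0.0372
```

drive_tool:
  increments:
    - [0.6, -0.01, 0.04, 0, 0, 0, 0]
    - [0.6, -0.02, 0.08, 0, 0, 0, 0]
    - [0.6, -0.02, 0.12, 0, 0, 0, 0]
    - [0.6, -0.02, 0.12, 0, 0, 0, 0]

```text
t: 9.05
tool_pos: [0.7022, -0.0487, 0.0422]
orientation: [2.039, 2.385, -0.002]
force: [1.3, -11.0, 3.1]
opening: 0.0376
```

```bash
python3 -c "
from h import *
st()"
```

```text
t 9.05 pos [702.2 -48.7  42.2] jig [ 53.6 -73.7] yaw_x 98.94 zax [ 0.002 -0.003 -1.   ] F [  1.33 -10.97   3.05] M [-1.9  -0.42 -0.01] open 0.0376
```

drive_tool:
  increments:
    - [0.6, -0.01, 0.05, 0, 0, 0, 0]
    - [0.6, -0.01, 0.05, 0, 0, 0, 0]
    - [0.6, 0.06, -0.4, 0, 0, 0, 0]
    - [0.6, 0.12, -0.8, 0.0, 0, 0, 0]
    - [0.6, 0.12, -0.8, 1.2, 0, 0, 0]
    - [0.6, 0.12, -1.4, 2.4, 0, 0, 0]
    - [0.6, 0.12, -2.6, 3.5, 0, 0, 0]
    - [0.6, 0.12, -4, 4.5, 0, 0, 0]
    - [0.6, 0.12, -5, 5, 0, 0, 0]
    - [0.6, 0.12, -5, 5, 0, 0, 0]

```text
t: 9.88
tool_pos: [0.7057, -0.1777, 0.1713]
orientation: [2.041, 2.379, 0.002]
force: [-0.5, -0.1, 0.9]
opening: 0.0372
```

```bash
python3 -c "
from h import *
st()
c=robot.read_camera('side');crop(c,140,120,270,230,6,'s7.png');print(plate(c))
c=robot.read_camera('top');crop(c,185,100,315,220,6,'t7.png');print(plate(c))"
```

```text
t 9.88 pos [ 705.7 -177.7  171.3] jig [  36.9 -201.6] yaw_x 98.75 zax [ 0.006 -0.003 -1.   ] F [-0.53 -0.13  0.92] M [-0.02 -0.1  -0.03] open 0.0372
(((48.654014587402344, 13.184646606445312), (88.43399810791016, 156.20321655273438), 0.09611565619707108), array([[  4.3,  91.2],
       [  4.6, -65. ],
       [ 93. , -64.8],
       [ 92.7,  91.4]], dtype=float32))
(((51.692745208740234, 9.146293640136719), (148.74197387695312, 87.60440063476562), 89.89446258544922), array([[  7.8, -65.1],
       [ 95.4, -65.3],
       [ 95.6,  83.4],
       [  8. ,  83.6]], dtype=float32))
```

View pics/s7.png

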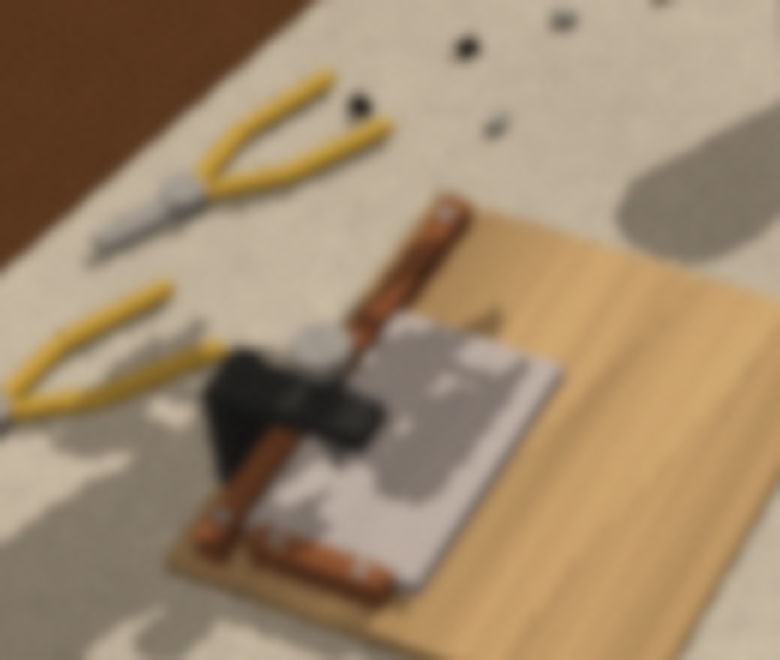

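View pics/t7.png

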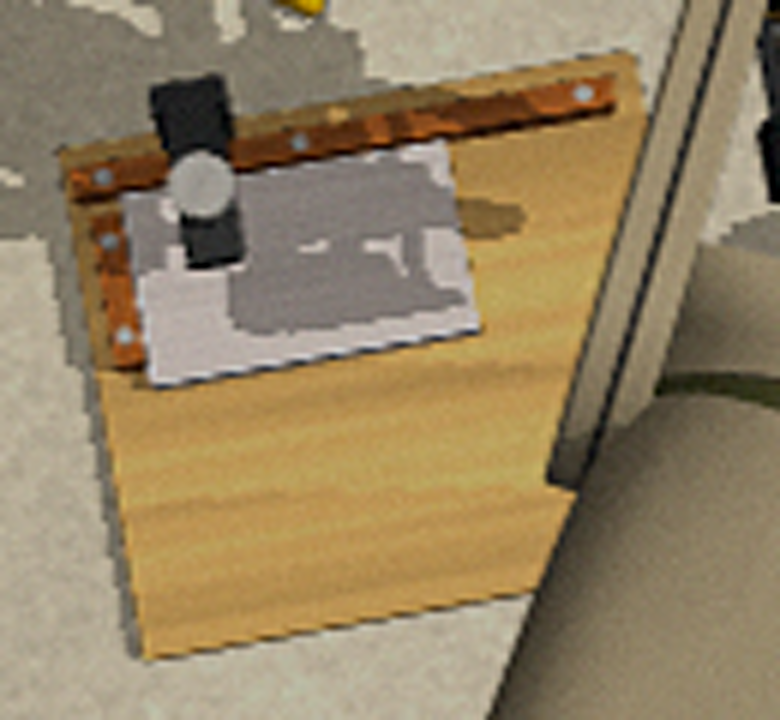

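drive_tool:
  increments:
    - [0.4, -0.5, 0.5, 0, 0, 0, -0.12]
    - [0.3, -1.0, 1.2, 0, 0, 0, -0.24]
    - [0.15, -1.6, 2.0, 0, 0, 0, -0.36]
    - [0.15, -2.2, 3.0, 0, 0, 0, -0.48]
    - [0.15, -2.8, 4.0, 0, 0, 0, -0.6]
    - [0.15, -3.3, 5.0, 0, 0, 0, -0.72]
    - [0.15, -3.54, 6.0, 0, 0, 0, -0.84]
    - [0.15, -3.54, 7.0, 0, 0, 0, -0.96]
    - [0.15, -3.54, 7.8, 0, 0, 0, -1.08]
    - [0.15, -3.54, 7.8, 0, 0, 0, -1.2]
    - [0.15, -3.54, 7.8, 0, 0, 0, -1.32]
    - [0.15, -3.54, 7.8, 0, 0, 0, -1.44]
    - [0.15, -3.54, 7.8, 0, 0, 0, -1.57]
    - [0.15, -3.54, 7.8, -1.5, 0, 0, -1.57]
    - [0.15, -3.54, 7.8, -3, 0, 0, -1.57]
    - [0.15, -3.54, 7.8, -3.5, 0, 0, -1.57]
    - [0.15, -3.54, 7.8, -3.5, 0, 0, -1.57]

```text
t: 11.4
tool_pos: [0.6107, 0.025, 0.0724]
orientation: [-3.13, -0.25, 0.018]
force: [-0.6, 0.9, 0.0]
opening: 0.0791
```

```bash
python3 -c "
from h import *
st()"
```

```text
t 11.4 pos [610.7  25.   72.4] jig [-25.2  13.5] yaw_x 9.12 zax [-0.012  0.001 -1.   ] F [-0.61  0.86  0.01] M [-0.   -0.   -0.06] open 0.0791
```

drive_tool:
  increments:
    - [0.15, 0, 0, -0.8, 0, 0, 0]
    - [0.15, 0, 0, -1.2, 0, 0, 0]
    - [0.15, 0.3, 0.047, -1.2, 0, 0, 0]
    - [0.15, 0.6, 0.095, -1.2, 0, 0, 0]
    - [0.15, 0.75, 0.119, -1.2, 0, 0, 0]
    - [0.15, 0.85, 0.135, -1.2, 0, 0, 0]
    - [0.15, 0.92, 0.146, -1.2, 0, 0, 0]
    - [0.15, 0.97, 0.154, -1.2, 0, 0, 0]
    - [0.15, 0.97, 0.154, -1.2, 0, 0, 0]

```text
t: 12.15
tool_pos: [0.6407, 0.0274, 0.0493]
orientation: [3.132, 0.248, 0.001]
force: [-0.2, 0.7, -0.2]
opening: 0.0793
```

```bash
python3 -c "
from h import *
st()"
```

```text
t 12.15 pos [640.7  27.4  49.3] jig [ 4.8 11.2] yaw_x 9.04 zax [ 0.001 -0.    -1.   ] F [-0.17  0.7  -0.22] M [0.02 0.   0.05] open 0.0793
```

drive_tool:
  increments:
    - [0.15, 0, 0, 0.1, 0, 0, 0]
    - [0.15, -0.6, -0.095, 0.1, 0, 0, 0]
    - [0.15, -0.8, -0.127, 0, 0, 0, 0]
    - [0.15, -0.8, -0.127, -0.31, 0, 0, 0]
    - [0.15, -0.8, -0.127, -0.31, 0, 0, 0]
    - [0.15, -0.5, -0.079, -0.31, 0, 0, 0]
    - [0.15, -0.35, -0.056, -0.31, 0, 0, 0]
    - [0.15, -0.25, -0.04, -0.31, 0, 0, 0]
    - [0.15, -0.2, -0.032, -0.31, 0, 0, 0]
    - [0.15, -0.17, -0.027, -0.31, 0, 0, 0]
    - [0.15, -0.17, -0.027, -0.31, 0, 0, 0]

```text
t: 13.07
tool_pos: [0.6357, 0.0266, 0.0411]
orientation: [3.132, 0.248, -0.002]
force: [-4.7, -1.1, 3.6]
opening: 0.0791
```

```bash
python3 -c "
from h import *
st()"
```

```text
t 13.07 pos [635.7  26.6  41.1] jig [-0.3 11.2] yaw_x 9.04 zax [-0.002 -0.    -1.   ] F [-4.71 -1.13  3.59] M [-0.27  0.78 -0.13] open 0.0791
```

drive_tool:
  increments:
    - [0.15, 0.03, 0.005, 0, 0, 0, 0]
    - [0.15, 0.06, 0.01, 0, 0, 0, 0]
    - [0.15, 0.06, 0.01, 0, 0, 0, 0]

```text
t: 13.32
tool_pos: [0.6361, 0.0267, 0.0411]
orientation: [3.132, 0.248, -0.006]
force: [-9.3, -2.4, 8.3]
opening: 0.0788
```

```bash
python3 -c "
from h import *
st()"
```

```text
t 13.32 pos [636.1  26.7  41.1] jig [ 0.2 11.2] yaw_x 9.04 zax [-0.004 -0.001 -1.   ] F [-9.28 -2.36  8.32] M [-0.43  1.78 -0.07] open 0.0788
```

drive_tool:
  increments:
    - [0.15, 0.04, 0.006, 0, 0, 0, 0]
    - [0.15, 0.06, 0.01, 0, 0, 0, 0]
    - [0.15, 0.06, 0.01, 0, 0, 0, 0]

```text
t: 13.57
tool_pos: [0.6363, 0.0267, 0.041]
orientation: [3.131, 0.247, -0.01]
force: [-17.1, -2.7, 14.4]
opening: 0.0786
```

```bash
python3 -c "
from h import *
st()"
```

```text
t 13.57 pos [636.3  26.7  41. ] jig [ 0.3 11.2] yaw_x 9.04 zax [-0.007 -0.001 -1.   ] F [-17.06  -2.71  14.43] M [-0.59  3.   -0.13] open 0.0786
```

```bash
python3 - <<'E'
from h import *
t=robot.read_camera("top");s=robot.read_camera("side")
for n,c in(("top",t),("side",s)):
    im=cv2.imread(f"pics/{n}0.png")[:,:,::-1].astype(int)
    m=((im[...,0]-im[...,2])>50).astype(np.uint8)
    m2=np.zeros_like(m)
    if n=="top": m2[225:270,115:170]=m[225:270,115:170]
    else: m2[285:320,200:265]=m[285:320,200:265]
    q=max(cv2.findContours(m2,cv2.RETR_EXTERNAL,cv2.CHAIN_APPROX_NONE)[0],key=cv2.contourArea)
    print(n,cv2.boundingRect(q))
    P=np.array([ray(c,x,y,.057 if n=="top" else .05)[:2] for x,y in q[:,0]],np.float32)*1000
    r=cv2.minAreaRect(P);print(r,cv2.boxPoints(r).round(1))
E
```

```text
top (122, 225, 36, 37)
((427.6943664550781, 277.7803039550781), (122.26673889160156, 16.70505714416504), 42.28745651245117) [[376.8 242.8]
 [388.1 230.5]
 [478.5 312.7]
 [467.3 325.1]]
side (206, 291, 54, 14)
((426.26141357421875, 278.5439147949219), (123.19510650634766, 21.794023513793945), 42.47687530517578) [[373.5 245. ]
 [388.2 228.9]
 [479.1 312.1]
 [464.3 328.2]]
```

drive_tool:
  increments:
    - [0.15, -0.3, -0.05, 0, 0, 0, 0]
    - [0.15, -0.8, -0.13, 0, 0, 0, 0]
    - [0.15, -1.0, -0.13, 1.4, 0, 0, 0]
    - [0.15, -1.2, 0.2, 2.8, 0, 0, 0]
    - [0.15, -1.8, 1.2, 4.0, 0, 0, 0.1]
    - [0.1, -2.5, 2.4, 4.8, 0, 0, 0.2]
    - [0, -3.2, 3.7, 4.8, 0, 0, 0.3]
    - [0, -4.0, 5.0, 4.8, 0, 0, 0.4]
    - [0, -4.8, 6.3, 4.8, 0, 0, 0.5]
    - [0, -5.6, 7.6, 4.8, 0, 0, 0.581]
    - [0, -6.3, 8.9, 4.8, 0, 0, 0.581]
    - [0, -7.0, 10.2, 4.8, 0, 0, 0.581]
    - [0, -7.19, 11.09, 4.8, 0, 0, 0.581]
    - [0, -7.19, 11.09, 4.8, 0, 0, 0.581]
    - [0, -7.19, 11.09, 4.8, 0, 0, 0.581]
    - [0, -7.19, 11.09, 4.8, 0, 0, 0.581]

```text
t: 15.0
tool_pos: [0.4595, 0.3042, 0.1612]
orientation: [2.929, 1.135, 0.001]
force: [0.8, -0.0, -0.1]
opening: 0.0929
```

```bash
python3 -c "
from h import *
st()
c=robot.read_camera('side');crop(c,140,120,270,230,6,'s8.png');print(plate(c))
c=robot.read_camera('top');crop(c,185,100,315,220,6,'t8.png');print(plate(c))"
```

```text
t 15.0 pos [459.5 304.2 161.2] jig [-130.7  312.9] yaw_x 42.35 zax [ 0.001 -0.    -1.   ] F [ 0.77 -0.04 -0.1 ] M [-0.07 -0.04  0.02] open 0.0929Traceback (most recent call last):
  File "<string>", line 4, in <module>
    c=robot.read_camera('side');crop(c,140,120,270,230,6,'s8.png');print(plate(c))
                                                                         ~~~~~^^^
  File "h.py", line 32, in plate
    q=max(cv2.findContours(m,cv2.RETR_EXTERNAL,cv2.CHAIN_APPROX_NONE)[0],key=cv2.contourArea)
ValueError: max() iterable argument is empty
```

View pics/s8.png

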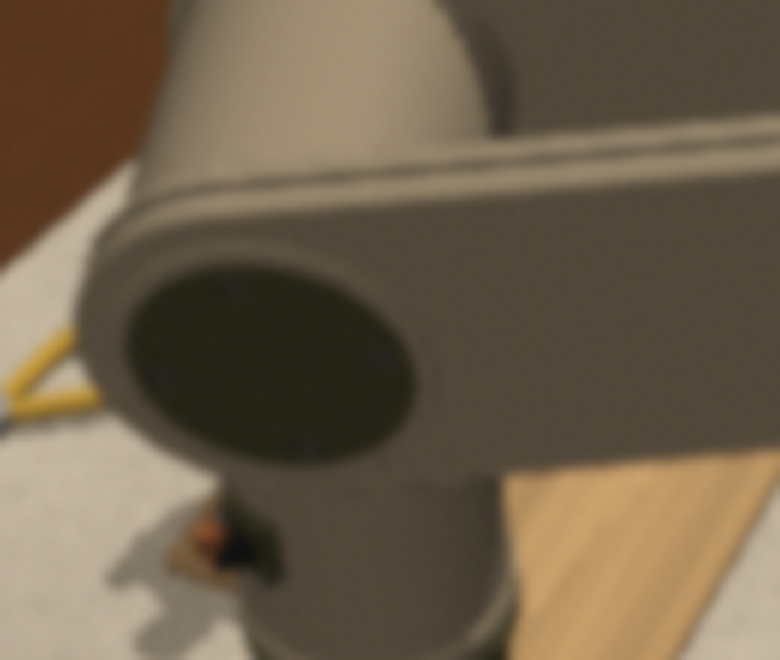

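Side view blocked by the arm; the top view should be clear.

```bash
python3 -c "
from h import *
c=robot.read_camera('top');crop(c,185,100,315,220,6,'t8.png');print(plate(c))"
```

```text
(((52.50886154174805, 8.987655639648438), (149.04124450683594, 85.936767578125), 89.8635482788086), array([[  9.4, -65.4],
       [ 95.3, -65.6],
       [ 95.7,  83.4],
       [  9.7,  83.6]], dtype=float32))
```

View pics/t8.png

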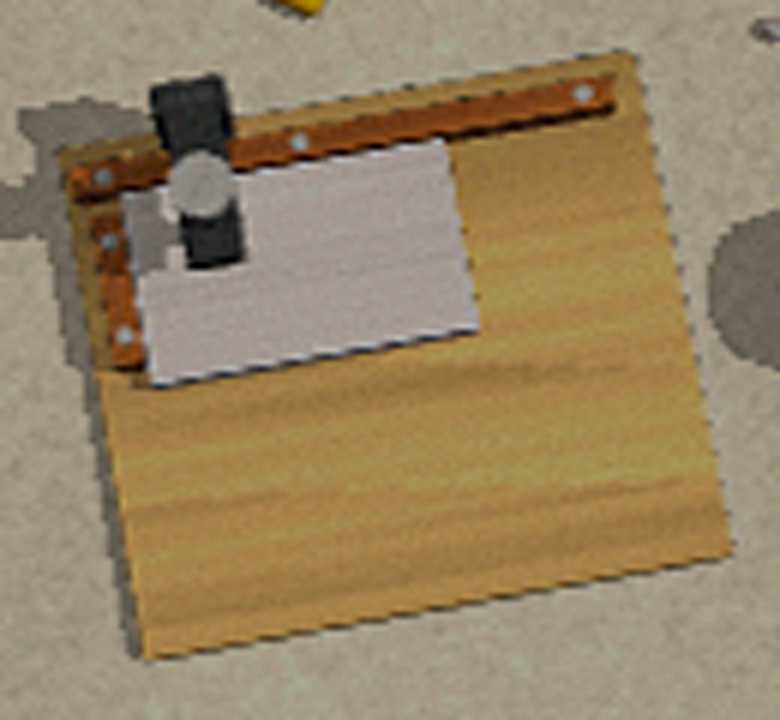

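drive_tool:
  increments:
    - [0, -0.12, -0.01, -1.4, 0, 0, 0]
    - [0, -0.12, -0.01, -2.8, 0, 0, 0]
    - [0, -0.12, -0.01, -3.8, 0, 0, 0]
    - [0, -0.12, -0.01, -4.3, 0, 0, 0]
    - [0, -0.12, -0.01, -4.37, 0, 0, 0]
    - [0, -0.12, -0.01, -4.37, 0, 0, 0]
  squeeze: 50

```text
t: 15.6
tool_pos: [0.4564, 0.3035, 0.0518]
orientation: [2.93, 1.133, -0.002]
force: [0.0, 0.6, -0.2]
opening: 0.0929
```

```bash
python3 -c "
from h import *
st()
c=robot.read_camera('side');crop(c,130,230,270,350,5,'s9.png')
c=robot.read_camera('top');crop(c,90,180,190,280,6,'t9.png')"
```

```text
t 15.6 pos [456.4 303.5  51.8] jig [-133.9  312.8] yaw_x 42.27 zax [-0.001 -0.    -1.   ] F [ 0.03  0.59 -0.16] M [ 0.01 -0.01 -0.04] open 0.0929
```

View pics/s9.png

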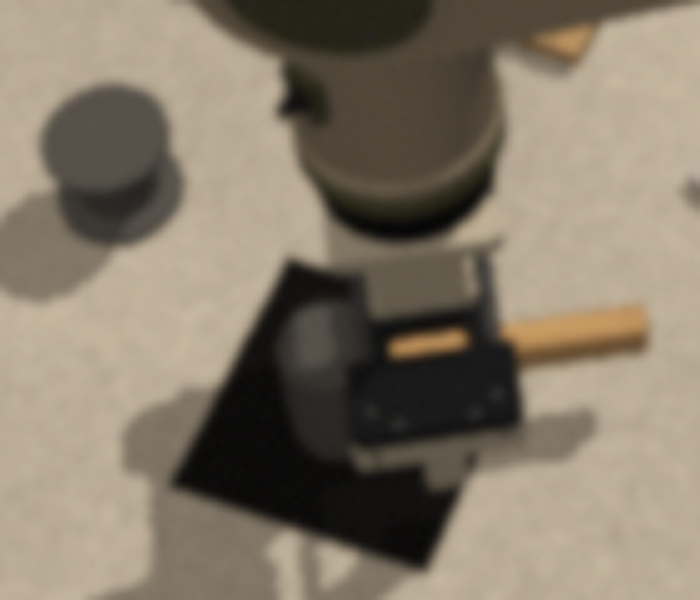

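Fingers straddle the handle. Close.

drive_tool:
  increments:
    - [1, 0, 0, 0, 0, 0, 0]
    - [1, 0, 0, 0, 0, 0, 0]
    - [1, 0, 0, 0, 0, 0, 0]
    - [1, 0, 0, 0, 0, 0, 0]
    - [1, 0, 0, 0, 0, 0, 0]
    - [1, 0, 0, 0, 0, 0, 0]
    - [1, 0, 0, 0, 0, 0, 0]
    - [1, 0, 0, 0, 0, 0, 0]
  squeeze: 50

```text
t: 16.37
tool_pos: [0.4561, 0.3042, 0.0518]
orientation: [2.93, 1.134, -0.0]
force: [-0.4, 0.1, 0.1]
opening: 0.0442
```

```bash
python3 -c "
from h import *
st()"
```

```text
t 16.37 pos [456.1 304.2  51.8] jig [-134.1  313.5] yaw_x 42.33 zax [-0. -0. -1.] F [-0.39  0.08  0.15] M [-0.05  0.01  0.04] open 0.0442
```

drive_tool:
  increments:
    - [1, 0, 0, 0, 0, 0, 0]
    - [1, 0, 0, 0, 0, 0, 0]
    - [1, 0, 0, 0, 0, 0, 0]
    - [1, 0, 0, 0, 0, 0, 0]
    - [1, 0, 0, 0, 0, 0, 0]
    - [1, 0, 0, 0, 0, 0, 0]
    - [1, 0, 0, 0, 0, 0, 0]
  squeeze: 50

```text
t: 16.95
tool_pos: [0.4562, 0.3042, 0.0518]
orientation: [-2.93, -1.134, 0.0]
force: [0.0, -0.1, -0.1]
opening: 0.016
```

```bash
python3 -c "
from h import *
st()"
```

```text
t 16.95 pos [456.2 304.2  51.8] jig [-134.   313.5] yaw_x 42.33 zax [-0. -0. -1.] F [ 0.05 -0.15 -0.09] M [ 0.06  0.03 -0.05] open 0.016
```

drive_tool:
  increments:
    - [1, 0, 0, 0.2, 0, 0, 0]
    - [1, 0, 0, 0.6, 0, 0, 0]
    - [1, 0, 0, 1.2, 0, 0, 0]
    - [1, 0, 0, 2.0, 0, 0, 0]
    - [1, 0, 0, 2.8, 0, 0, 0]
    - [1, 0, 0, 3.6, 0, 0, 0]
    - [1, 0, 0, 4.4, 0, 0, 0]
    - [1, 0, 0, 5.2, 0, 0, 0]
    - [1, 0, 0, 5.8, 0, 0, 0]
    - [1, 0, 0, 5.8, 0, 0, 0]
    - [1, 0, 0, 5.8, 0, 0, 0]

```text
t: 17.87
tool_pos: [0.4567, 0.3045, 0.1981]
orientation: [-2.929, -1.134, -0.004]
force: [0.2, 0.5, -4.2]
opening: 0.0156
```

```bash
python3 -c "
from h import *
st()
c=robot.read_camera('side');crop(c,100,180,300,340,4,'s10.png')"
```

```text
t 17.87 pos [456.7 304.5 198.1] jig [-133.4  313.7] yaw_x 42.33 zax [ 0.002  0.001 -1.   ] F [ 0.25  0.55 -4.18] M [-0.16  0.11 -0.05] open 0.0156
```

View pics/s10.png

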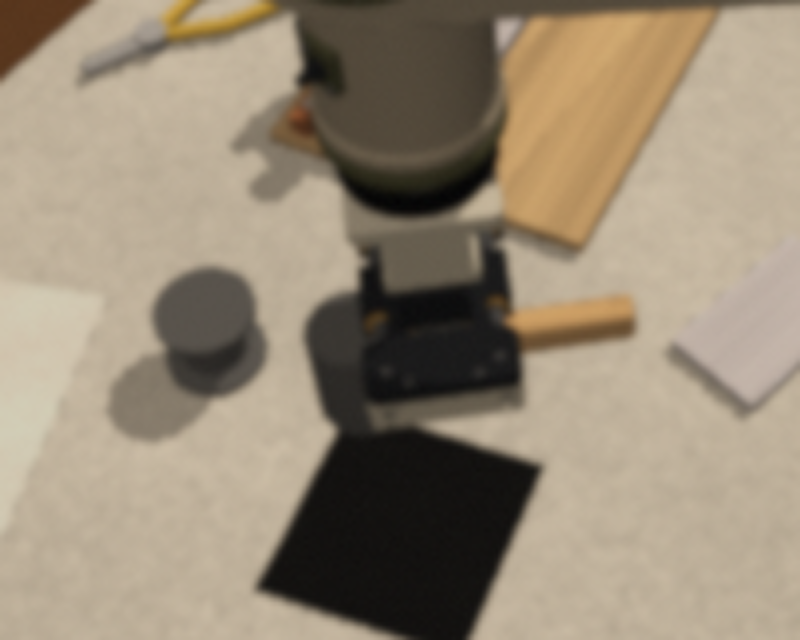

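drive_tool:
  increments:
    - [1, 0.3, -0.4, 0, 0, 0, 0]
    - [1, 0.9, -1.15, 0, 0, 0, 0]
    - [1, 1.7, -2.15, 0, 0, 0, 0]
    - [1, 2.6, -3.25, 0, 0, 0, 0]
    - [1, 3.5, -4.4, 0, 0, 0, 0]
    - [1, 4.4, -5.5, 0, 0, 0, 0]
    - [1, 5.3, -6.65, 0, 0, 0, 0]
    - [1, 6.2, -7.8, 0, 0, 0, 0]
    - [1, 7.0, -8.8, 0, 0, 0, 0]
    - [1, 7.6, -9.6, 0, 0, 0, 0]
    - [1, 8.1, -10.2, 0, 0, 0, 0]
    - [1, 8.39, -10.55, 0, 0, 0, 0]
    - [1, 8.39, -10.55, 0, 0, 0, 0]
    - [1, 8.39, -10.55, 0, 0, 0, 0]
    - [1, 8.39, -10.55, 0, 0, 0, 0]

```text
t: 19.17
tool_pos: [0.6651, 0.0413, 0.196]
orientation: [-2.928, -1.135, 0.002]
force: [0.3, 0.1, -1.8]
opening: 0.0156
```

```bash
python3 -c "
from h import *
st()
c=robot.read_camera('side');crop(c,120,100,270,220,5,'s11.png')
c=robot.read_camera('top');crop(c,170,80,300,200,6,'t11.png')"
```

```text
t 19.17 pos [665.1  41.3 196. ] jig [31.1 21.1] yaw_x 42.37 zax [-0.002  0.    -1.   ] F [ 0.3   0.07 -1.83] M [-0.12  0.02  0.  ] open 0.0156
```

View pics/s11.png

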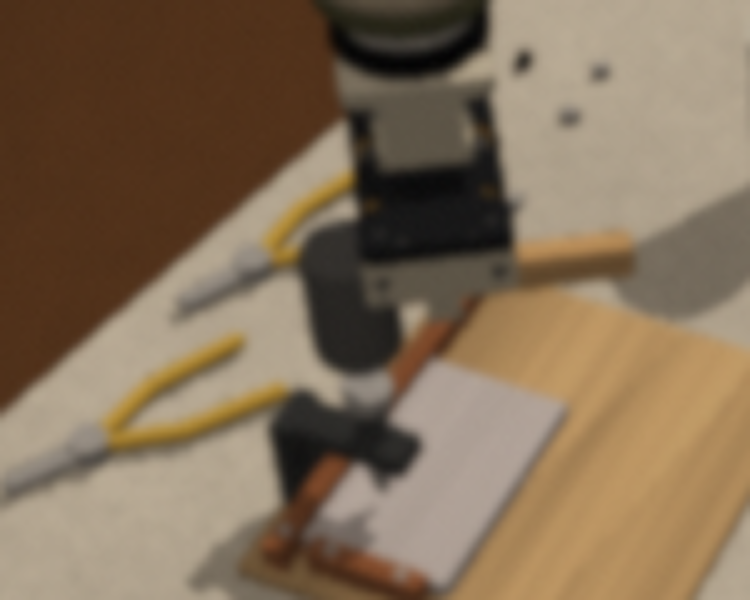

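View pics/t11.png

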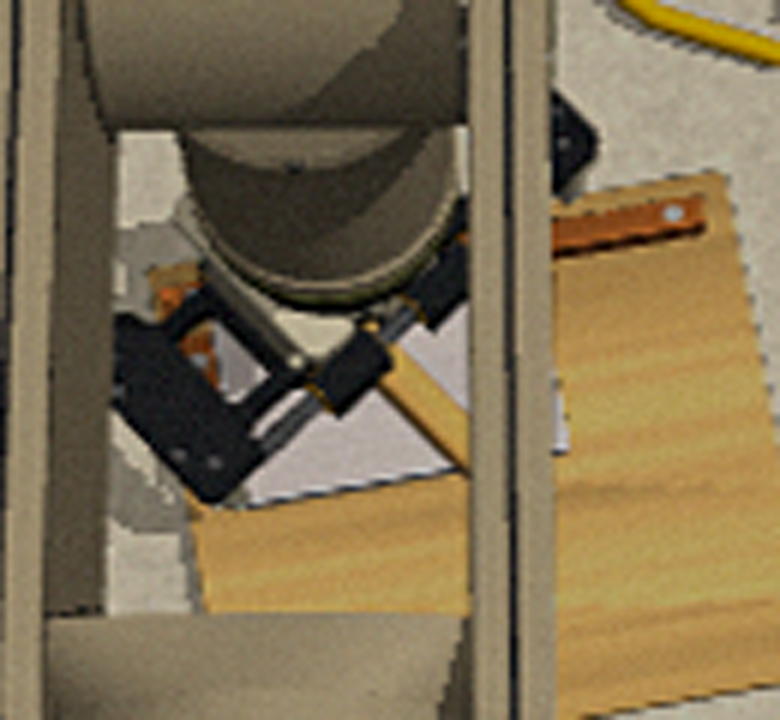

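drive_tool:
  increments:
    - [1, 0.05, -0.02, -0.3, 0, 0, 0]
    - [1, 0.05, -0.02, -0.6, 0, 0, 0]
    - [1, 0.05, -0.02, -0.85, 0, 0, 0]
    - [1, 0.05, -0.02, -1.0, 0, 0, 0]
    - [1, 0.05, -0.02, -1.0, 0, 0, 0]
    - [1, 0.05, -0.02, -1.0, 0, 0, 0]

```text
t: 19.77
tool_pos: [0.6668, 0.04, 0.1712]
orientation: [-2.929, -1.134, 0.002]
force: [0.3, -0.7, -3.4]
opening: 0.0154
```

```bash
python3 -c "
from h import *
st()"
```

```text
t 19.77 pos [666.8  40.  171.2] jig [32.6 19.6] yaw_x 42.33 zax [-0.001  0.    -1.   ] F [ 0.33 -0.72 -3.38] M [-0.06  0.09 -0.03] open 0.0154
```

Now press, to TCP ≈ 157 first.

drive_tool:
  increments:
    - [1, 0, 0, -0.15, 0, 0, 0]
    - [1, 0, 0, -0.28, 0, 0, 0]
    - [1, 0, 0, -0.4, 0, 0, 0]
    - [1, 0, 0, -0.48, 0, 0, 0]
    - [1, 0, 0, -0.56, 0, 0, 0]
    - [1, 0, 0, -0.56, 0, 0, 0]

```text
t: 20.27
tool_pos: [0.6675, 0.0399, 0.1582]
orientation: [2.929, 1.134, 0.001]
force: [0.2, -0.2, 2.7]
opening: 0.0158
```

```bash
python3 -c "
from h import *
st()"
```

```text
t 20.27 pos [667.5  39.9 158.2] jig [33.3 19.3] yaw_x 42.32 zax [ 0.001 -0.    -1.   ] F [ 0.18 -0.2   2.66] M [-0.14  0.01 -0.01] open 0.0158
```

drive_tool:
  increments:
    - [1, 0, 0, -0.08, 0, 0, 0]
    - [1, 0, 0, -0.14, 0, 0, 0]
    - [1, 0, 0, -0.14, 0, 0, 0]

```text
t: 20.52
tool_pos: [0.6676, 0.0398, 0.155]
orientation: [2.929, 1.134, 0.002]
force: [-1.6, -1.1, 5.7]
opening: 0.0157
```

```bash
python3 -c "
from h import *
st()"
```

```text
t 20.52 pos [667.6  39.8 155. ] jig [33.3 19.2] yaw_x 42.32 zax [ 0.001 -0.    -1.   ] F [-1.58 -1.14  5.7 ] M [-0.17  0.26 -0.  ] open 0.0157
```

drive_tool:
  increments:
    - [1, 0, 0, -0.06, 0, 0, 0]
    - [1, 0, 0, -0.1, 0, 0, 0]
    - [1, 0, 0, -0.1, 0, 0, 0]

```text
t: 20.77
tool_pos: [0.6677, 0.0397, 0.1542]
orientation: [2.929, 1.134, 0.002]
force: [-6.8, -2.8, 14.1]
opening: 0.0154
```

```bash
python3 -c "
from h import *
st()
c=robot.read_camera('side');crop(c,140,120,240,220,7,'s12.png')"
```

```text
t 20.77 pos [667.7  39.7 154.2] jig [33.4 19.1] yaw_x 42.32 zax [ 0.002 -0.    -1.   ] F [-6.76 -2.83 14.1 ] M [-0.16  1.06  0.06] open 0.0154
```

View pics/s12.png

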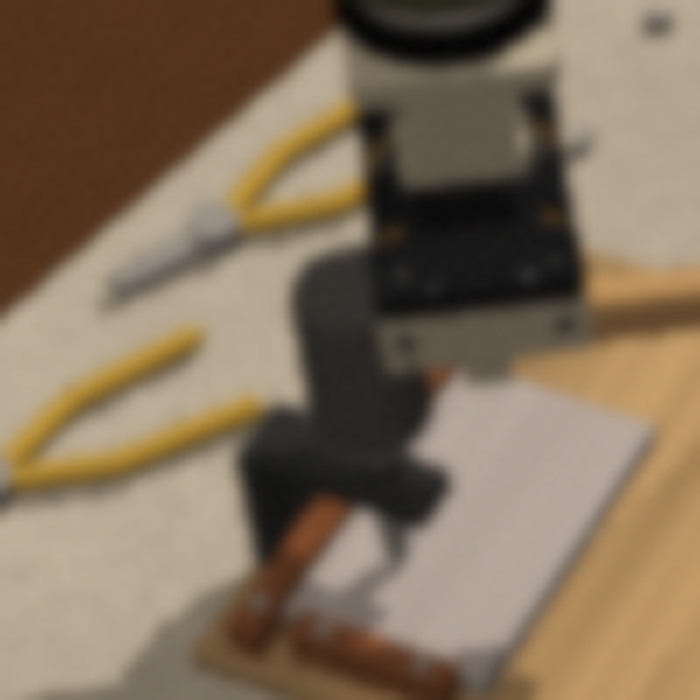

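drive_tool:
  increments:
    - [1, 0, 0, 0.2, 0, 0, 0]
    - [1, 0, 0, 0.5, 0, 0, 0]
    - [1, 0, 0, 0.9, 0, 0, 0]
    - [1, 0, 0, 1.3, 0, 0, 0]
    - [1, 0, 0, 1.7, 0, 0, 0]
    - [1, 0, 0, 1.7, 0, 0, 0]

```text
t: 21.32
tool_pos: [0.6683, 0.0401, 0.1973]
orientation: [2.928, 1.134, 0.005]
force: [0.1, -1.1, -2.3]
opening: 0.0159
```

```bash
python3 -c "
from h import *
st()
c=robot.read_camera('side');crop(c,120,100,270,220,5,'s13.png')"
```

```text
t 21.32 pos [668.3  40.1 197.3] jig [34.1 19.4] yaw_x 42.34 zax [ 0.003  0.    -1.   ] F [ 0.08 -1.11 -2.27] M [-0.11  0.   -0.03] open 0.0159
```

View pics/s13.png

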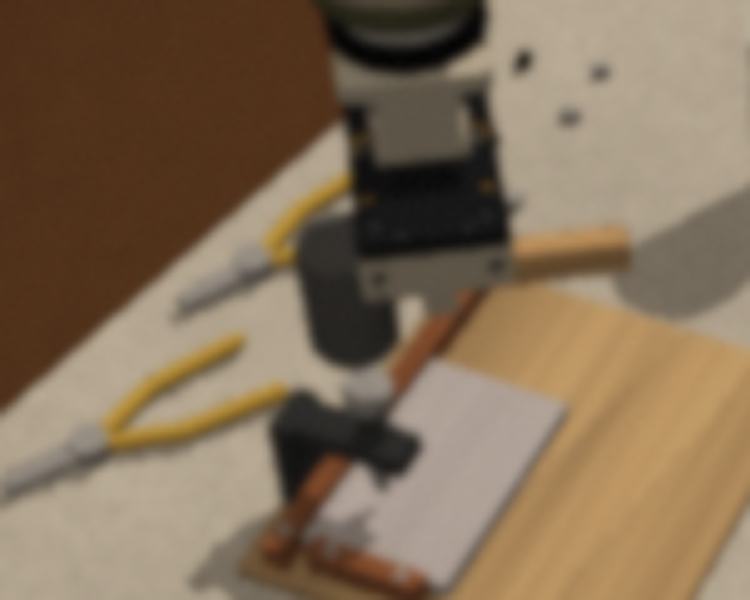

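drive_tool:
  increments:
    - [1, -0.3, 0.4, 0, 0, 0, 0]
    - [1, -0.9, 1.15, 0, 0, 0, 0]
    - [1, -1.7, 2.15, 0, 0, 0, 0]
    - [1, -2.6, 3.25, 0, 0, 0, 0]
    - [1, -3.5, 4.4, 0, 0, 0, 0]
    - [1, -4.4, 5.5, 0, 0, 0, 0]
    - [1, -5.3, 6.65, 0, 0, 0, 0]
    - [1, -6.2, 7.8, 0, 0, 0, 0]
    - [1, -7.0, 8.8, 0, 0, 0, 0]
    - [1, -7.7, 9.6, 0, 0, 0, 0]
    - [1, -8.2, 10.2, 0, 0, 0, 0]
    - [1, -8.48, 10.5, 0, 0, 0, 0]
    - [1, -8.48, 10.5, 0, 0, 0, 0]
    - [1, -8.48, 10.5, -1.0, 0, 0, 0]
    - [1, -8.48, 10.5, -2.2, 0, 0, 0]
    - [1, -8.48, 10.5, -3.4, 0, 0, 0]
    - [1, -8.48, 10.5, -4.4, 0, 0, 0]
    - [1, -8.48, 10.5, -4.8, 0, 0, 0]
    - [1, -8.48, 10.5, -4.8, 0, 0, 0]
    - [1, -8.48, 10.5, -4.8, 0, 0, 0]

```text
t: 23.03
tool_pos: [0.4556, 0.3019, 0.0746]
orientation: [2.93, 1.133, -0.001]
force: [0.4, 0.6, -3.1]
opening: 0.016
```

```bash
python3 -c "
from h import *
st()
c=robot.read_camera('side');crop(c,130,220,270,340,5,'s14.png')
c=robot.read_camera('top');crop(c,90,180,190,280,6,'t14.png')"
```

```text
t 23.03 pos [455.6 301.9  74.6] jig [-135.   311.3] yaw_x 42.29 zax [-0.001 -0.    -1.   ] F [ 0.43  0.62 -3.11] M [-0.13  0.07 -0.01] open 0.016
```

View pics/s14.png

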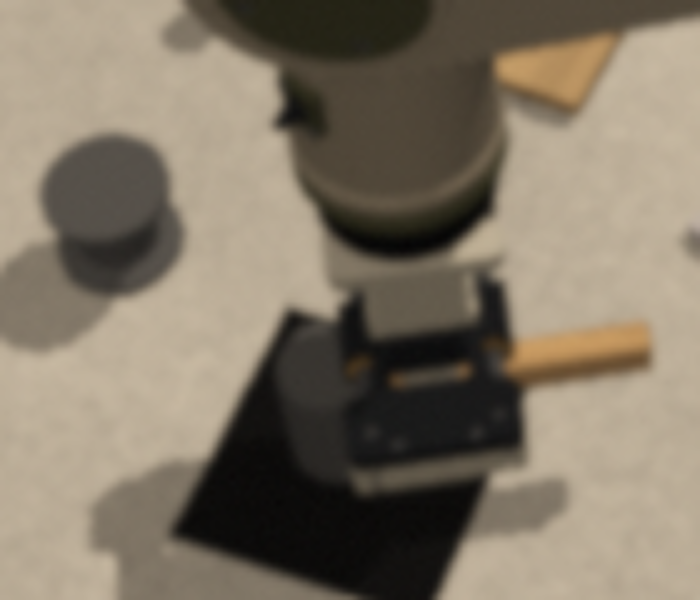

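Face about 22 mm above the mat. Lower until light contact.

drive_tool:
  increments:
    - [1, 0, 0.04, -0.4, 0, 0, 0]
    - [1, 0, 0.04, -0.65, 0, 0, 0]
    - [1, 0, 0.04, -0.78, 0, 0, 0]
    - [1, 0, 0.04, -0.85, 0, 0, 0]
    - [1, 0, 0.04, -0.88, 0, 0, 0]
    - [1, 0, 0.04, -0.88, 0, 0, 0]

```text
t: 23.63
tool_pos: [0.4551, 0.3034, 0.0522]
orientation: [2.93, 1.134, -0.001]
force: [0.0, -0.0, -3.2]
opening: 0.0153
```

```bash
python3 -c "
from h import *
st()"
```

```text
t 23.63 pos [455.1 303.4  52.2] jig [-135.2  312.9] yaw_x 42.33 zax [-0. -0. -1.] F [ 0.02 -0.04 -3.21] M [-0.13  0.08  0.02] open 0.0153
```

drive_tool:
  increments:
    - [1, 0, 0, -0.04, 0, 0, 0]
    - [1, 0, 0, -0.06, 0, 0, 0]
    - [1, 0, 0, -0.06, 0, 0, 0]

```text
t: 23.88
tool_pos: [0.4555, 0.3036, 0.0518]
orientation: [-2.93, -1.134, -0.001]
force: [-3.4, -1.4, 4.1]
opening: 0.0156
```

```bash
python3 -c "
from h import *
st()"
```

```text
t 23.88 pos [455.5 303.6  51.8] jig [-134.8  313.1] yaw_x 42.34 zax [ 0.001  0.    -1.   ] F [-3.43 -1.44  4.07] M [-0.37  0.58  0.04] open 0.0156
```

drive_tool:
  increments:
    - [1, 0, 0, 0.03, 0, 0, 0]
    - [0.7, 0, 0, 0.03, 0, 0, 0]
    - [0.5, 0, 0, 0.03, 0, 0, 0]
    - [0.3, 0, 0, 0.03, 0, 0, 0]
    - [0, 0, 0, 0.03, 0, 0, 0]
    - [0, 0, 0, 0.03, 0, 0, 0]
    - [0, 0, 0, 0.03, 0, 0, 0]
    - [0, 0, 0, 0.03, 0, 0, 0]
    - [0, 0, 0, 0.03, 0, 0, 0]
    - [0, 0, 0, 0.03, 0, 0, 0]

```text
t: 24.72
tool_pos: [0.4552, 0.3035, 0.0516]
orientation: [2.93, 1.134, 0.0]
force: [0.5, -0.1, -0.3]
opening: 0.0714
```

```bash
python3 -c "
from h import *
st()"
```

```text
t 24.72 pos [455.2 303.5  51.6] jig [-135.1  312.9] yaw_x 42.33 zax [ 0.  0. -1.] F [ 0.49 -0.11 -0.32] M [-0.01  0.04 -0.02] open 0.0714
```

Raise clear and withdraw toward the base side to see everything.

drive_tool:
  increments:
    - [0, 0, 0, 0.3, 0, 0, 0]
    - [0, 0, 0, 1.0, 0, 0, 0]
    - [0, 0, 0, 2.0, 0, 0, 0]
    - [0, 0, 0, 3.2, 0, 0, 0]
    - [0, 0, 0, 4.4, 0, 0, 0]
    - [0, 0, 0, 5.6, 0, 0, 0]
    - [0, 0, 0, 6.8, 0, 0, 0]
    - [0, -1.2, 0, 7.6, 0, 0, 0]
    - [0, -2.4, 0, 8, 0, 0, 0]
    - [0, -3.6, 0.5, 8, 0, 0, 0]
    - [0, -4.8, 1, 8, 0, 0, 0]
    - [0, -6, 1.5, 8, 0, 0, 0]
    - [0, -7.2, 2.5, 8, 0, 0, 0]
    - [0, -8.4, 3.5, 8, 0, 0, 0]
    - [0, -8.4, 4.5, 8, 0, 0, 0]
    - [0, -8.4, 4.5, 8, 0, 0, 0]
    - [0, -8.4, 4.5, 8, 0, 0, 0]

```text
t: 26.13
tool_pos: [0.2445, 0.4166, 0.252]
orientation: [2.928, 1.138, 0.0]
force: [-0.6, -0.6, -0.1]
opening: 0.0929
```

```bash
python3 -c "
from h import *
st()
c=robot.read_camera('top');cv2.imwrite('pics/top9.png',c['image'][:,:,::-1]);print(plate(c))
c=robot.read_camera('side');cv2.imwrite('pics/side9.png',c['image'][:,:,::-1])
"
```

```text
t 26.13 pos [244.5 416.6 252. ] jig [-325.5  457.7] yaw_x 42.47 zax [ 0. -0. -1.] F [-0.63 -0.61 -0.1 ] M [-0.02 -0.05  0.03] open 0.0929
(((52.77421188354492, 9.013137817382812), (148.99301147460938, 85.40921020507812), 89.9496078491211), array([[ 10. , -65.4],
       [ 95.4, -65.5],
       [ 95.5,  83.5],
       [ 10.1,  83.5]], dtype=float32))
```

View pics/top9.png

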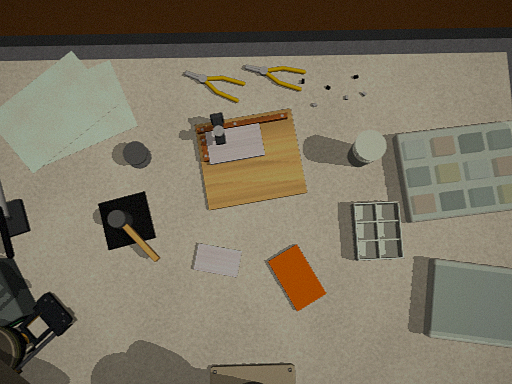

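View pics/side9.png

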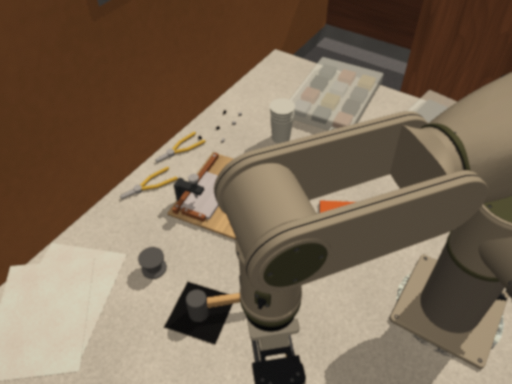

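```bash
python3 -c "
from plant import robot
print(robot.close_job())"
```

```text
the job is handed in; nothing more can be done
None
```

I finished the job and handed it in at about 26 s on the robot's clock, with no verdict reported.

- **Plate:** I pushed it against the fence, then the end stop, then the fence once more, up to about 17 N. The last top picture puts its near edges at jig x = 10.0 and y = -65.4 mm, against 10 and -65 when flush. It sits square to within about 0.1°. The stop-side edges read 95.5 and 83.5 mm instead of 100 and 85, probably because the fence, stop and arm hide or shade them.
- **Punch:** I struck it with the mallet head only after the plate was seated. The wrist force climbed along the spring and then jumped by about 8 N within 0.8 mm near the expected 9 mm of travel. Total force on the punch was about 17 N, so I take it that the point met the plate. I inferred this from the force and did not see the mark.
- **Mallet:** It stands upright on the mat where it started, and its base met the mat at the same height as when I gripped it. I let go and moved the gripper away, and the measured force is near zero.
- **Bystanders:** By eye in the last top picture, the tray, spool, cups and look-alike plates have not moved.

On the second fence push the fingertips first came in just above the plate's top edge, with no measurable load. I backed off, lowered them and pushed again. The last side picture was mostly blocked by the arm, so the final plate reading comes from the top camera only.

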